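# Hold the document box unlocked with its key

### The job

Take the round-headed key out of the wooden key block, push it down into the lock on top of the grey document box, working it past the sticky pins until it is fully home, and turn it a quarter turn clockwise as seen from above. The lock is sprung and its bolt stays back only while the key is held, so finish with the key still gripped and held turned against the spring; do not let go. Leave the other two keys in the block and do not knock the stapler, note pad, mug or jar about.

Things in the scene. Friction and masses are not known exactly. Their poses are not given: they have to be found in the camera images.
- key_round: Key to use, 40 g, upright, black disc head up. Origin: blade tip; z up. Blade 5 (x) x 12 (y) mm, z 0 to 34, lowest 7 mm tapered in x. Shoulder 10 x 18 mm, z 34 to 41; its underside stops on the lock's face or the block. Head: disc 32 mm in diameter, 10 thick along x, centre z 56.5, top 72.5; pinch its flat faces (along x). Works either way round (half turn about z).
- key_square: Another key, to be left alone: same blade and shoulder, square black head 22 mm wide (y) x 22 mm tall x 10 mm thick, 63 mm tall in all. Origin at the blade tip.
- key_bar: Another key, to be left alone: same blade and shoulder, low wide black bar head 44 mm wide (y) x 16 mm tall x 10 mm thick, 57 mm tall in all. Origin at the blade tip.
- keyblock: Fixed wooden block, 50 (x) x 170 (y) x 45 mm tall, origin under its centre. Three slots in its top, in a row along y at -55, 0 and 55 mm; in each stands a key, 34 mm deep, shoulder on the block's top, 1.2 mm free play each way. The keys' order varies. Their x lies along the block's x, across the row.
- lockbox: Grey steel document box, fixed, 150 (x) x 200 (y) x 90 mm tall, origin at the centre of its underside; a flat steel lock case 60 x 60 x 12 mm lies on its lid. On the case's -x side a brass bolt runs in a keep.
- keyhole (a point): Middle of the slot's mouth in the lock's 22 mm square brass plug, 107 mm above the table, 5 mm above the case. Axes as the box: at rest the slot is 14 mm along y, 7 along x, mouth bevelled 1.5 mm; the key goes straight down, its x along this x. Sticky pins 12 and 22 mm down catch the blade: 10 to 20 N pushed straight, less when rocked 1 mm to and fro along x. Home: tip 34 mm below.
- cylinder (a joint): Turn of the lock's plug, rad: 0 at rest (sprung), grows as the key turns clockwise seen from above, stop at 1.45 (about a quarter turn). The spring (0.08 N m at the stop) turns it back to 0 when the key is let go. The blade has about 0.17 rad of free play in the slot: turn the hand about 1.65 rad to reach the stop.
- stapler: Loose stapler, 130 x 34 x 38 mm, origin under its centre; a bystander.
- notepad: Loose pad of note paper, 75 x 75 x 30 mm, origin under its centre; a bystander.
- mug: Loose white mug, 80 mm across, 90 mm tall, origin under its centre; a bystander.
- jar: Loose glass jar, 60 mm across, 85 mm tall, origin under its centre; a bystander.
There are look-alikes about, which are no part of the job. Leave any orange or white look-alike of the key_round alone.

How it is judged:
On the way, in this order (a step that is already met when the one before it is completed fails the run):
1. the round-headed key is fully home in the lock, not yet turned (horizontal distance between key_round and keyhole below 0.004 m and z of key_round in the frame of keyhole below -0.03 m and angle between key_round's own z axis and vertical below 0.12 rad and value of joint cylinder below 0.5 rad), for 0.1 s.
2. the lock is turned a quarter turn clockwise with the key home (horizontal distance between key_round and keyhole below 0.004 m and z of key_round in the frame of keyhole below -0.03 m and angle between key_round's own z axis and vertical below 0.12 rad and value of joint cylinder above 1.2 rad), for 0.2 s.
At the end, for the whole second after the job is handed in: Through the last second the fingers grip the round-headed key (over 2 N), upright, fully home (tip 30 mm or more below the mouth, 4 mm off-axis at most); the lock is still, turned over 1.2 rad; the other keys are within 10 mm, stapler, pad, mug and jar within 40 mm of their places (all of step 2 and contact force between the fingers and key_round above 2 N and velocity of joint cylinder between -0.3 and 0.3 rad/s and distance of each of key_square, key_bar from where it was at the start of the episode below 0.01 m and distance of each of stapler, notepad, mug, jar from where it was at the start of the episode below 0.04 m); the arm keeps its last pose, push and grip.
It fails at once if one of the other keys is pulled out of the block (moved over 30 mm) (distance of any of key_square, key_bar from where it was at the start of the episode above 0.03 m).
It fails at once if stapler, note pad, mug or jar is knocked away (over 60 mm) (distance of any of stapler, notepad, mug, jar from where it was at the start of the episode above 0.06 m).
It also fails if it takes over 58 s, if anything falls off the work surface, if the arm or the gripper's body presses on something with over 40 N, if the wrist force passes 120 N, or if a joint passes its speed limit or range.

### The arm

A 7-joint arm with a two-finger parallel gripper is mounted at the origin on the work surface. World frame = base frame: x ahead of the robot, y to its left, z up, the work surface at z = 0. Lengths are in m, angles in rad, forces in N, time in s.
With the tool pointing down it reaches from about 0.4 to 0.85 m from the base axis. Payload 10.4 kg.
Tool frame: the origin (TCP) lies midway between the tips of the shut fingers; the grasp point (between the pads) lies 19 mm behind it; z points along the fingers, x is the direction in which the jaws open and shut, and the axes are right-handed (so a half turn about z gives the same grasp; the last joint's range is limited). The gripper opens to 85 mm and grips with 20 to 120 N. Pads are 22 mm wide; open, the fingers measure 114 mm over their backs; the gripper's body (76 mm by 85 mm) begins 54 mm behind the grasp point. The pads swing forward as they close: fully open they stand 13 mm farther back than shut.
Start: joints at [-1.332, 0.332, -0.065, 1.46, 0.022, 1.35, -0.088], TCP at [0.162, 0.604, 0.231] pointing down, gripper open.
Joint ranges: [-2.6, 2.6], [-0.5, 2.12], [-1.47, 1.34], [0.16, 2.42], [-1.27, 4.41], [0.06, 2.06], [-2.6, 2.6]. Speed limits (rad/s): [2.22, 2.22, 2.79, 2.79, 3.14, 3.14, 3.14].

### API

Orientations are given as a unit quaternion [x, y, z, w].
In Python, from workcell import monitor, eyes, ticket, models gives the robot as it stands.
- The arm moves only by the tool servo_tool, never from a script. Its argument "motion" is a list of rows, each a list of 7 numbers: the opening, from 0 (shut) to 1 (fully open), then the shift along the tool's x, y, z in m, then the turn, a rotation vector about the tool's x, y, z in degrees. In form: [[fingers, tx, ty, tz, rx, ry, rz], ...]. A call has 1 to 20 rows; each row is the pose to reach, as a shift and turn from the pose commanded when the call began, along the tool's axes at that moment; what a row does not reach only later rows make up. A row lasts 1/8 s, in which the tool goes at most 62.5 mm and 10.7 degrees, less where a joint would pass 70% of its speed; a pose out of reach is approached as far as the arm can. A call with a gripper value outside its range is refused whole. The fingers move at their own pace and stop on an object; "grip_force" is the grip in N (left out, the last holds). Time passes only in rows, so rows that repeat a pose let the fingers close. It gives the time, the measured TCP pose, the force and the opening at its end, in the units of the state.
- monitor.get_obs(): the state, without advancing time (a new reading comes with each control period).
- eyes.camera(name): name is "scene" or "top"; returns (picture, depth): 420x560x3 uint8, blue, green, red; 420x560 float32, m along the optical axis (not along the pixel's ray), 0 where there is no reading.
- eyes.camera_info(name): a dict with "intrinsics" (3x3 intrinsics, pixels), "k1" (the pictures are not rectified: a ray, as slopes to the right and down, at radius r is drawn at 1 + k1 r^2 times it, then the intrinsics apply), "extrinsics" (4x4, takes a point from world to camera coordinates). Camera axes: x right, y down, z forward; pixel columns grow to the right and rows downward; lengths in m; the calibration is good to about 2 mm. A picture is of the moment at which its call begins. camera_info takes no time and is no camera call.
- ticket.hand_in(): hands the job in, once; it reports no verdict.
Trained networks look in the newest picture that a camera, given by its name, has taken for a name from the list of things; names that differ only in an ending like _2 or _b are one class to them, and where a whole thing is asked for, a point or a joint stands for the part that bears it (a point fixed in the world has none). Each returns a list of dicts, best first, with "confidence" (0 to 1); they miss things now and then, are a little off and sometimes report something else, mostly with a low value. They report only what shows in the picture. A call takes as long as a camera call. They do not tell look-alikes from the thing itself.
- models.boxes_of(camera, thing): "point" ([x, y, z] in m, in the coordinates of the camera as it stood for that picture, good to about 4 mm: the middle of the surface that is visible of it).
The state is a dict: "clock": time; "joint_pos": joint angles; "joint_velocities": joint speeds; "tau": joint torques, N m; "position": TCP position; "ee_rot": TCP orientation; "ft_force": force on the tool from outside, world axes, zero at the start; "torque": the same for the moment, N m; "grip_width": opening from 0.0 (shut) to 1.0 (fully open).
Only numpy, scipy, OpenCV 4.12 (cv2) and the standard library are available. Lean on these libraries where they do the work, as an engineer would, in place of code of your own. Each camera call takes 0.05 s, during which the arm holds its last target. There are 200 camera calls.

## Working session

There is one attempt and no reset: what is moved stays moved. The work goes in short steps, Python scripts to look and compute and a tool call to move; the robot and the scene stay as the last step left them, time stands still between calls to the robot, and variables do not carry over. Pictures are saved under pics/ and viewed, about 8 in all and at most 12, crops included, and the job is handed in when it is done.

Besides the shell and the picture viewer there is one more tool, called in YAML: its name, and indented under it one key for each argument. servo_tool: Moves the arm, as the interface text tells. Its arguments: {"type":"object","properties":{"motion":{"type":"array"},"grip_force":{"type":"number"}},"required":["motion"]}

```bash
mkdir -p pics
cat > h.py <<'E'
import numpy as np, cv2
from workcell import monitor, eyes, ticket, models
def pix2w(cam,uv,d):
    i=eyes.camera_info(cam);K=np.array(i["intrinsics"],float);k=i["k1"];E=np.array(i["extrinsics"],float)
    p=cv2.undistortPoints(np.array(uv,float).reshape(-1,1,2),K,np.array([k,0,0,0,0.]))[:,0]
    d=np.ravel(d); c=np.c_[p*d[:,None],d]
    return (c-E[:3,3])@E[:3,:3]
def w2pix(cam,P):
    i=eyes.camera_info(cam);K=np.array(i["intrinsics"],float);E=np.array(i["extrinsics"],float)
    r=cv2.Rodrigues(E[:3,:3])[0]
    return cv2.projectPoints(np.array(P,float).reshape(-1,1,3),r,E[:3,3],K,np.array([i["k1"],0,0,0,0.]))[0][:,0]
def cloud(cam,d):
    v,u=np.mgrid[:420,:560]; return pix2w(cam,np.c_[u.ravel(),v.ravel()],d.ravel()).reshape(420,560,3)
def cam2w(cam,p):
    E=np.array(eyes.camera_info(cam)["extrinsics"],float); return (np.array(p)-E[:3,3])@E[:3,:3]
E
python3 - <<'E'
from h import *
for c in("scene","top"):
    im,d=eyes.camera(c);cv2.imwrite(f"pics/{c}0.png",im);np.savez(f"{c}0.npz",im=im,d=d)
    for t in("key_round","key_square","key_bar","keyblock","lockbox","keyhole"):
        try:
            for r in models.boxes_of(c,t)[:4]: 
                w=cam2w(c,r["point"]);print(c,t,round(r["confidence"],2),w.round(3),w2pix(c,w).round())
        except Exception as e: print(c,t,e)
print(monitor.get_obs()); print(eyes.camera_info("top"))
E
```

```text
scene key_round 0.68 [0.457 0.166 0.009] [[376. 231.]]
scene key_round 0.61 [0.588 0.208 0.072] [[344. 249.]]
scene key_round 0.54 [0.634 0.032 0.013] [[281. 222.]]
scene key_square 0.54 [0.571 0.157 0.066] [[336. 232.]]
scene key_bar 0.65 [0.591 0.263 0.07 ] [[358. 270.]]
scene key_bar 0.31 [0.771 0.188 0.054] [[263. 285.]]
scene keyblock 0.62 [0.592 0.226 0.043] [[346. 265.]]
scene lockbox 0.69 [ 0.554 -0.193  0.095] [[262. 130.]]
scene keyhole 0.87 [ 0.559 -0.196  0.089] [[260. 132.]]
top key_round 0.8 [0.472 0.299 0.012] [[168. 276.]]
top key_round 0.72 [0.455 0.172 0.008] [[219. 286.]]
top key_round 0.61 [0.635 0.034 0.008] [[279. 217.]]
top key_round 0.55 [0.575 0.209 0.082] [[203. 232.]]
top key_bar 0.67 [0.466 0.    0.037] [[289. 286.]]
top keyblock 0.82 [0.573 0.197 0.047] [[210. 236.]]
top lockbox 0.97 [ 0.536 -0.239  0.089] [[396. 259.]]
top keyhole 0.79 [ 0.534 -0.234  0.089] [[394. 260.]]
{'clock': 0.7, 'joint_pos': array([-1.33158638,  0.33217598, -0.06470912,  1.4600749 ,  0.02160237,
        1.34990532, -0.08852037]), 'joint_velocities': array([-9.13205138e-04,  3.490
[... 297 characters left out ...]
456]), 'ee_rot': array([ 7.93359144e-01,  6.08753861e-01,  4.49412925e-05, -4.84143070e-05]), 'ft_force': array([ 0.09266973, -0.38343663, -0.29587456]), 'torque': array([0.01281812, 0.00265789, 0.00342261]), 'grip_width': 1.0012292859007776}
{'intrinsics': array([[412.33526321,   0.        , 274.64207311],
       [  0.        , 412.33526321, 201.34145892],
       [  0.        ,   0.        ,   1.        ]]), 'k1': -0.12238731280578585, 'extrinsics': array([[ 0.05457715, -0.99850404, -0.00331872,  0.00985145],
       [-0.9738931 , -0.0524979 , -0.22085334,  0.66151116],
       [ 0.22034873,  0.01528562, -0.97530138,  0.90301732],
       [ 0.        ,  0.        ,  0.        ,  1.        ]])}
```

View pics/scene0.png

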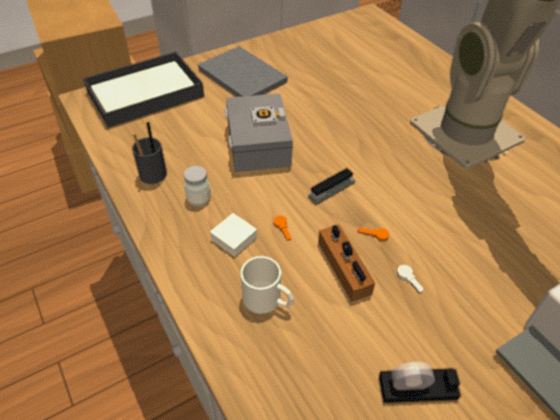

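View pics/top0.png

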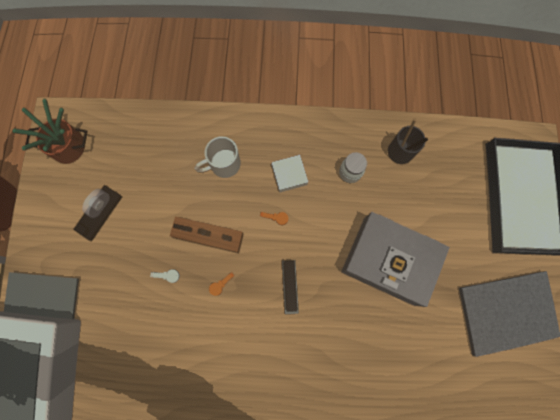

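The scene view shows three black keys in the block at about (336,233), (347,249) and (358,270). Orange and white look-alikes lie flat on the table at (282,226), (375,233) and (410,277). Only a black key in the block fits, so I'll enlarge the block to find the disc head and measure the block and lock.

Run:
```python
from h import *
s=np.load("scene0.npz");t=np.load("top0.npz")
a=cv2.resize(s["im"][215:305,305:385],(400,450),interpolation=cv2.INTER_CUBIC)
b=cv2.resize(t["im"][212:257,165:245],(400,225),interpolation=cv2.INTER_CUBIC)
c=cv2.resize(t["im"][235:295,365:430],(400,369),interpolation=cv2.INTER_CUBIC)
out=np.zeros((600,800,3),np.uint8);out[:450,:400]=a;out[:225,400:]=b;out[228:597,400:]=c
cv2.imwrite("pics/crop.png",out)
C=cloud("top",t["d"]);Cs=cloud("scene",s["d"])
def rect(C,lo,hi,z0,z1,name):
    m=(C[...,0]>lo[0])&(C[...,0]<hi[0])&(C[...,1]>lo[1])&(C[...,1]<hi[1])&(C[...,2]>z0)&(C[...,2]<z1)
    P=C[m];print(name,m.sum(),"z",np.median(P[:,2]).round(4),[np.round(x,4) for x in cv2.minAreaRect((P[:,:2]*1000).astype(np.float32))],P.mean(0).round(4));return P
for n,X in(("top",C),("scene",Cs)):
    rect(X,(.45,.08),(.68,.32),.035,.053,n+" block")
    rect(X,(.35,-.4),(.7,-.05),.075,.096,n+" box")
    rect(X,(.35,-.4),(.7,-.05),.0985,.1045,n+" case")
    rect(X,(.35,-.4),(.7,-.05),.105,.112,n+" plug")
    P=rect(X,(.45,.08),(.68,.32),.051,.09,n+" keys")
    for z in (.056,.060,.066,.07,.075): 
        Q=P[P[:,2]>z]; print(z,len(Q),Q.round(3)[::max(1,len(Q)//6)].tolist() if len(Q) else "")
```

```text
top block 1250 z 0.0441 [array([577.899 , 209.1502]), array([170.6243,  50.9026]), np.float64(80.4448)] [0.5764 0.2055 0.0441]
top box 4806 z 0.0892 [array([ 538.5031, -245.5996]), array([201.812, 152.574]), np.float64(68.2594)] [ 0.5402 -0.2449  0.089 ]
top case 696 z 0.1017 [array([ 513.2688, -235.5056]), array([61.5092, 86.047 ]), np.float64(67.7454)] [ 0.5184 -0.2373  0.1016]
top plug 80 z 0.1062 [array([ 510.0623, -238.4573]), array([45.1688, 73.8271]), np.float64(71.0851)] [ 0.5199 -0.239   0.1066]
top keys 215 z 0.0689 [array([578.6674, 214.2333]), array([141.9521,  10.5774]), np.float64(80.4259)] [0.5788 0.2186 0.0701]
0.056 205 [[0.594, 0.282, 0.064], [0.587, 0.266, 0.068], [0.583, 0.259, 0.067], [0.58, 0.241, 0.06], [0.575, 0.201, 0.079], [0.568, 0.166, 0.075], [0.563, 0.145, 0.067]]
0.06 197 [[0.594, 0.282, 0.064], [0.587, 0.271, 0.067], [0.582, 0.263, 0.071], [0.58, 0.248, 0.062], [0.574, 0.21, 0.082], [0.571, 0.152, 0.073], [0.565, 0.145, 0.074]]
0.066 167 [[0.594, 0.276, 0.069], [0.588, 0.257, 0.068], [0.584, 0.24, 0.068], [0.579, 0.203, 0.082], [0.575, 0.199, 0.078], [
[... 1113 characters left out ...]
582, 0.218, 0.075], [0.587, 0.247, 0.067], [0.591, 0.259, 0.056], [0.595, 0.281, 0.057]]
0.06 312 [[0.571, 0.141, 0.074], [0.567, 0.163, 0.071], [0.58, 0.193, 0.063], [0.585, 0.216, 0.074], [0.589, 0.244, 0.065], [0.588, 0.267, 0.067]]
0.066 241 [[0.571, 0.141, 0.074], [0.571, 0.163, 0.076], [0.581, 0.194, 0.068], [0.576, 0.22, 0.081], [0.581, 0.243, 0.069], [0.589, 0.264, 0.069], [0.591, 0.284, 0.066]]
0.07 138 [[0.571, 0.141, 0.074], [0.568, 0.156, 0.073], [0.579, 0.196, 0.079], [0.583, 0.207, 0.084], [0.584, 0.213, 0.082], [0.582, 0.218, 0.075]]
0.075 78 [[0.565, 0.147, 0.076], [0.582, 0.196, 0.08], [0.582, 0.197, 0.076], [0.577, 0.21, 0.083], [0.579, 0.214, 0.082], [0.577, 0.218, 0.079]]
```

View pics/crop.png

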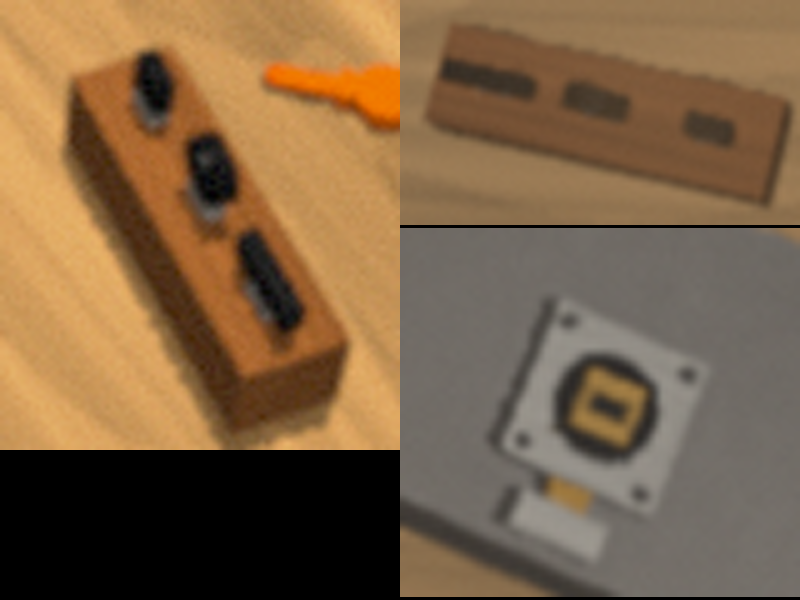

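The scene crop (305,215, 5x) shows, from far to near, the square, round and bar heads. The middle head, at scene (347,249), stands about 84 mm high, as expected for the round key (45+72.5-34=83.5), against 74 and 68 mm for the others. So the middle key of the block is the one. In the top crop the brass plug and slot are near top (399,264), with the bolt on the robot's side.

```bash
cat >> h.py <<'E'
from scipy.spatial.transform import Rotation as R
def go(pos,yaw_deg):
    o=monitor.get_obs();r=R.from_quat(o["ee_rot"]);a=np.radians(yaw_deg)
    T=np.c_[[np.cos(a),np.sin(a),0],[np.sin(a),-np.cos(a),0],[0,0,-1]]
    d=r.inv().apply(np.array(pos)-o["position"]);v=(r.inv()*R.from_matrix(T)).as_rotvec(degrees=True)
    print("shift",d.round(4),"rot",v.round(2))
def onplane(cam,uv,z):
    a,b=pix2w(cam,[uv,uv],[.3,1.]);return a+(b-a)*(z-a[2])/(b[2]-a[2])
E
python3 - <<'E'
from h import *
for c in("scene","top"):
    im=np.load(c+"0.npz")["im"];h=cv2.cvtColor(im,cv2.COLOR_BGR2HSV)
    u,v=w2pix(c,[[.518,-.238,.107]])[0].round().astype(int);print(c,u,v)
    w=12 if c=="top" else 15
    sub=h[v-w:v+w,u-w:u+w];m=((sub[...,0]>8)&(sub[...,0]<30)&(sub[...,1]>110)&(sub[...,2]>90)).astype(np.uint8)
    n,l,s,cc=cv2.connectedComponentsWithStats(m)
    for i in range(1,n):
        if s[i][4]>5:
            p=np.argwhere(l==i)[:,::-1]+[u-w,v-w]
            q=np.array([onplane(c,x,.107) for x in p.astype(float)])
            print(s[i],"centre",onplane(c,(cc[i]+[u-w,v-w]),.107).round(4),[np.round(x,1) for x in cv2.minAreaRect((q[:,:2]*1000).astype(np.float32))])
    # key round head: dark pixels, height .06-.09 near centre
    d=np.load(c+"0.npz")["d"];C=cloud(c,d);m=(abs(C[...,0]-.578)<.03)&(abs(C[...,1]-.208)<.025)&(C[...,2]>.055)
    P=C[m];print("head",P.mean(0).round(4),[np.round(x,1) for x in cv2.minAreaRect((P[:,:2]*1000).astype(np.float32))])
go([.578,.2085,.16],-9.6)
E
```

```text
scene 266 112
[ 7 13 11  7 60] centre [ 0.5246 -0.2405  0.107 ] [array([ 525.8, -239.4]), array([25.2, 25.9]), np.float64(60.1)]
[24 14  4  6 17] centre [ 0.4962 -0.2199  0.107 ] [array([ 496.2, -219.6]), array([21.5,  7.4]), np.float64(76.3)]
head [0.581  0.2101 0.0737] [array([578.5, 207.6]), array([33. , 12.5]), np.float64(78.2)]
top 398 267
[ 7  3 12 13 95] centre [ 0.5247 -0.2396  0.107 ] [array([ 524.7, -239.7]), array([23.8, 23.4]), np.float64(68.2)]
[ 3 21  7  3 14] centre [ 0.4937 -0.2237  0.107 ] [array([ 494.3, -224.9]), array([ 4.4, 13.5]), np.float64(2.3)]
head [0.5768 0.2066 0.0769] [array([577.6, 207.9]), array([28.6, 10.5]), np.float64(81.3)]
shift [-0.274   0.5044  0.0713] rot [-1.00e-02 -1.00e-02  8.46e+01]
```

servo_tool:
  motion:
    - [1, -0.274, 0.5044, 0.071, 0, 0, 84.6]
    - [1, -0.274, 0.5044, 0.071, 0, 0, 84.6]
    - [1, -0.274, 0.5044, 0.071, 0, 0, 84.6]
    - [1, -0.274, 0.5044, 0.071, 0, 0, 84.6]
    - [1, -0.274, 0.5044, 0.071, 0, 0, 84.6]
    - [1, -0.274, 0.5044, 0.071, 0, 0, 84.6]
    - [1, -0.274, 0.5044, 0.071, 0, 0, 84.6]
    - [1, -0.274, 0.5044, 0.071, 0, 0, 84.6]
    - [1, -0.274, 0.5044, 0.071, 0, 0, 84.6]
    - [1, -0.274, 0.5044, 0.071, 0, 0, 84.6]
    - [1, -0.274, 0.5044, 0.071, 0, 0, 84.6]
    - [1, -0.274, 0.5044, 0.071, 0, 0, 84.6]
    - [1, -0.274, 0.5044, 0.071, 0, 0, 84.6]
    - [0.6, -0.274, 0.5044, 0.071, 0, 0, 84.6]
    - [0.5, -0.274, 0.5044, 0.071, 0, 0, 84.6]
  grip_force: 20

```text
clock: 2.58
position: [0.5778, 0.209, 0.1604]
ee_rot: [0.997, -0.083, 0.0, -0.0]
ft_force: [0.8, -0.4, 0.2]
grip_width: 0.607
```

Run:
```python
from h import *
im,d=eyes.camera("scene");u,v=347,235
cv2.imwrite("pics/s1.png",cv2.resize(im[v-90:v+70,u-90:u+90],(720,640)[:2],interpolation=cv2.INTER_CUBIC)[:600])
o=monitor.get_obs();print(o["position"],R.from_quat(o["ee_rot"]).as_matrix()[:,0],o["grip_width"],o["joint_pos"],o["clock"])
go([.578,.208,.051],-9.6)
```

```text
[0.57790748 0.2087889  0.16039921] [ 9.86069428e-01 -1.66334240e-01  6.08881965e-05] 0.5180792996508571 [-0.75144768  0.36933486  0.41709341  1.60324581 -0.15759912  1.20223102
 -0.46954774] 2.625
shift [0.0002 0.0008 0.1094] rot [-0.01 -0.    0.03]
```

View pics/s1.png

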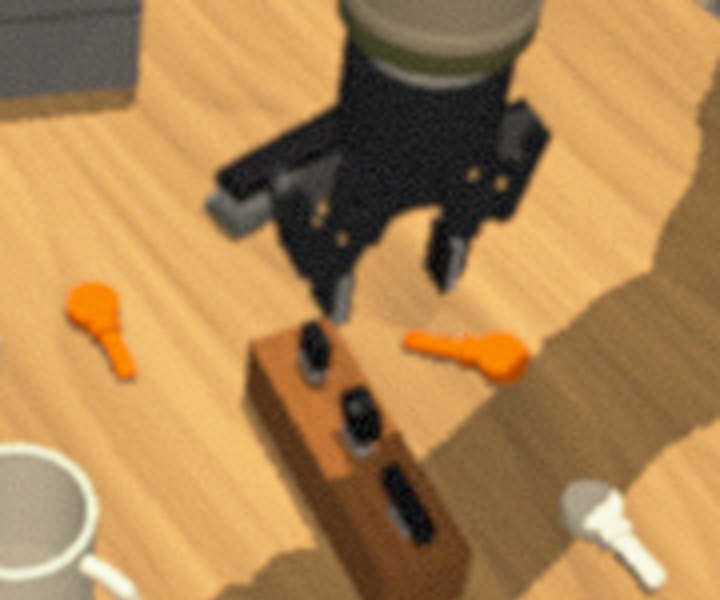

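The open jaws straddle the row, above and in line with the middle key (about (362,415) in the crop). Next: descend, close gently, then tighten.

servo_tool:
  motion:
    - [0.5, 0, 0.0005, 0.04, 0, 0, 0]
    - [0.5, 0, 0.0005, 0.08, 0, 0, 0]
    - [0.5, 0, 0.0005, 0.1, 0, 0, 0]
    - [0.5, 0, 0.0005, 0.108, 0, 0, 0]
    - [0.5, 0, 0.0005, 0.108, 0, 0, 0]
    - [0, 0, 0.0005, 0.108, 0, 0, 0]
    - [0, 0, 0.0005, 0.108, 0, 0, 0]
    - [0, 0, 0.0005, 0.108, 0, 0, 0]
    - [0, 0, 0.0005, 0.108, 0, 0, 0]
    - [0, 0, 0.0005, 0.108, 0, 0, 0]
    - [0, 0, 0.0005, 0.108, 0, 0, 0]
  grip_force: 30

```text
clock: 4.0
position: [0.5787, 0.2083, 0.0534]
ee_rot: [0.996, -0.084, 0.001, -0.001]
ft_force: [-0.8, -1.1, 6.0]
grip_width: 0.109
```

servo_tool:
  motion:
    - [0, 0, 0, 0, 0, 0, 0]
    - [0, 0, 0, 0, 0, 0, 0]
    - [0, 0, 0, -0.01, 0, 0, 0]
    - [0, 0, 0, -0.02, 0, 0, 0]
    - [0, 0, 0, -0.03, 0, 0, 0]
    - [0, 0, 0, -0.05, 0, 0, 0]
    - [0, 0, 0, -0.09, 0, 0, 0]
    - [0, 0, 0, -0.135, 0, 0, 0]
    - [0, 0, 0, -0.135, 0, 0, 0]
  grip_force: 80

```text
clock: 5.12
position: [0.5801, 0.2085, 0.1925]
ee_rot: [0.996, -0.084, 0.003, -0.002]
ft_force: [0.5, -0.1, -0.6]
grip_width: 0.102
```

Run:
```python
from h import *
o=monitor.get_obs();print(o["position"],o["ee_rot"],o["ft_force"],o["grip_width"],o["clock"])
go([.5247,-.2398,.185],-21.7)
```

```text
[0.58005763 0.20851565 0.19247273] [ 0.99647178 -0.0838439   0.00317088 -0.00203564] [ 0.46281707 -0.13547155 -0.61486289] 0.10234568103965998 5.125
shift [0.0203 0.4513 0.0055] rot [-0.3  -0.31 12.08]
```

servo_tool:
  motion:
    - [0, 0.0203, 0.4513, 0.0055, -0.3, -0.3, 12.1]
    - [0, 0.0203, 0.4513, 0.0055, -0.3, -0.3, 12.1]
    - [0, 0.0203, 0.4513, 0.0055, -0.3, -0.3, 12.1]
    - [0, 0.0203, 0.4513, 0.0055, -0.3, -0.3, 12.1]
    - [0, 0.0203, 0.4513, 0.0055, -0.3, -0.3, 12.1]
    - [0, 0.0203, 0.4513, 0.0055, -0.3, -0.3, 12.1]
    - [0, 0.0203, 0.4513, 0.0055, -0.3, -0.3, 12.1]
    - [0, 0.0203, 0.4513, 0.0055, -0.3, -0.3, 12.1]
    - [0, 0.0203, 0.4513, 0.0055, -0.3, -0.3, 12.1]
    - [0, 0.0203, 0.4513, 0.0055, -0.3, -0.3, 12.1]
    - [0, 0.0203, 0.4513, 0.0055, -0.3, -0.3, 12.1]

```text
clock: 6.5
position: [0.5233, -0.2384, 0.1817]
ee_rot: [0.982, -0.187, -0.003, 0.002]
ft_force: [-0.6, 0.2, -0.5]
grip_width: 0.104
```

Run:
```python
from h import *
o=monitor.get_obs();print(o["position"],o["ee_rot"],o["ft_force"],o["joint_pos"],o["clock"])
go([.5247,-.2398,.185],-21.7)
out=[]
for c in("scene","top"):
    im,d=eyes.camera(c);np.savez(c+"2.npz",im=im,d=d)
    u,v=w2pix(c,[[.5247,-.2398,.13]])[0].round().astype(int);print(c,u,v)
    out.append(cv2.resize(im[v-33:v+33,u-33:u+33],(396,396),interpolation=cv2.INTER_CUBIC))
cv2.imwrite("pics/l2.png",np.hstack(out))
```

```text
[ 0.52333787 -0.23844771  0.18168435] [ 0.98237675 -0.1868782  -0.00290764  0.0020019 ] [-0.59122757  0.18646906 -0.48040285] [-0.23316863  0.2994041   0.69742414  1.69182593 -0.1968083   1.22834923
  0.1337127 ] 6.5
shift [ 0.0017  0.0008 -0.0033] rot [0.29 0.28 0.16]
scene 263 105
top 402 263
```

View pics/l2.png

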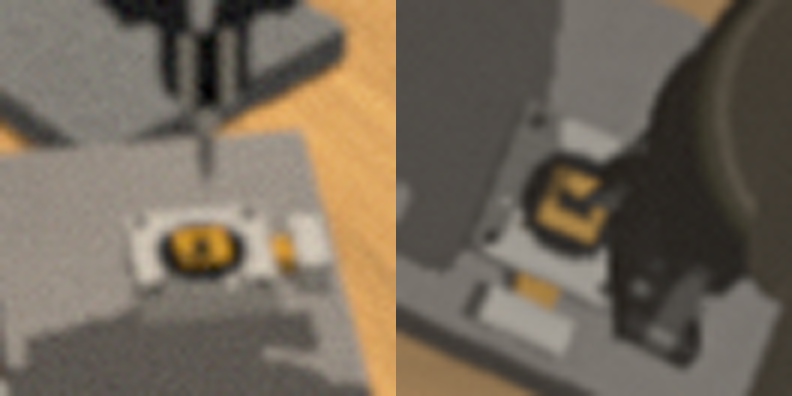

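The scene half shows the blade hanging straight, its tip at crop (205,180), above the slot at (203,247). In the top half the gripper hides most of the slot. I'll go lower and compare again.

servo_tool:
  motion:
    - [0, 0.0015, 0.0008, 0.01, 0.2, 0.2, 0.1]
    - [0, 0.0015, 0.0008, 0.018, 0.2, 0.2, 0.1]
    - [0, 0.0015, 0.0008, 0.018, 0.2, 0.2, 0.1]
    - [0, 0.0015, 0.0008, 0.018, 0.2, 0.2, 0.1]
    - [0, 0.0015, 0.0008, 0.018, 0.2, 0.2, 0.1]

```text
clock: 7.22
position: [0.5238, -0.2418, 0.164]
ee_rot: [0.982, -0.189, -0.001, 0.001]
ft_force: [0.1, -0.1, -1.1]
grip_width: 0.099
```

Run:
```python
from h import *
o=monitor.get_obs();p=o["position"];print(p,o["ee_rot"],o["ft_force"],o["clock"])
go([.5247,-.2398,.16],-21.7)
T=R.from_quat(o["ee_rot"]).as_matrix()
tip=p+T[:,2]*.0424;print("tip pred",tip)
out=[]
for c in("scene","top"):
    im,d=eyes.camera(c);np.savez(c+"3.npz",im=im,d=d)
    u,v=w2pix(c,[[.5247,-.2398,.12]])[0].round().astype(int);u0,v0=u-24,v-24
    a=cv2.resize(im[v0:v0+48,u0:u0+48],(384,384),interpolation=cv2.INTER_CUBIC)
    b=a.copy()
    for P,col in((tip,(0,0,255)),([.5247,-.2398,.107],(0,255,0))):
        q=(w2pix(c,[P])[0]-[u0,v0]+.5)*8-.5;print(c,q.round(1));cv2.drawMarker(b,tuple(int(x) for x in q),col,cv2.MARKER_CROSS,16,1)
    out.append(np.vstack([a[:300] if 0 else a[60:350],b[60:350]]))
cv2.imwrite("pics/l3.png",np.hstack(out))
```

```text
[ 0.52383994 -0.24176944  0.16398763] [ 9.81959268e-01 -1.89089095e-01 -5.90163976e-04  9.80733432e-04] [ 0.0750121  -0.10626376 -1.06492679] 7.225
shift [ 0.0001 -0.0022  0.004 ] rot [ 0.12  0.05 -0.1 ]
tip pred [ 0.52377507 -0.24184164  0.12158774]
scene [196.7 184.5]
scene [197.8 225.6]
top [206.3 200. ]
top [183.8 200.3]
```

View pics/l3.png

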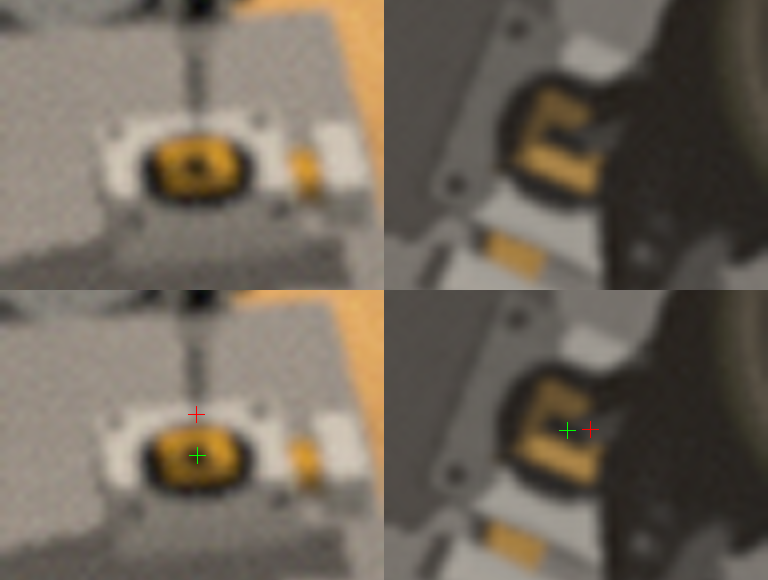

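The scene half has the blade directly above the slot, at column 196 for both. In the top half the blade shows at about (590,130), just right of the slot (566,140), which fits the remaining height and a y offset of about 2 mm. I'll re-read the pose now that it has settled.

Run:
```python
from h import *
for i in range(3):
    eyes.camera("top");o=monitor.get_obs();print(o["position"],o["ee_rot"],o["ft_force"],np.abs(o["joint_velocities"]).max(),o["clock"])
go([.5245,-.24,.150],-21.7)
```

```text
[ 0.52379159 -0.24175048  0.16395563] [ 9.81954498e-01 -1.89113935e-01 -6.16126051e-04  9.50773447e-04] [ 0.50450569  0.53352174 -0.62940381] 0.0030598073511748044 7.375
[ 0.52378738 -0.24170804  0.16391135] [ 9.81962071e-01 -1.89074485e-01 -6.54030988e-04  9.50391226e-04] [0.44709556 0.3048177  0.14303466] 0.0011267201440087957 7.425
[ 0.52377514 -0.24169065  0.1638816 ] [ 9.81958527e-01 -1.89092956e-01 -6.70000217e-04  9.25576555e-04] [-0.55710182 -0.55528985 -0.50320231] 0.001829615819046 7.475
shift [ 0.0001 -0.0019  0.0139] rot [ 0.12  0.06 -0.1 ]
```

servo_tool:
  motion:
    - [0, 0.0001, -0.0019, 0.005, 0.1, 0, 0]
    - [0, 0.0001, -0.0019, 0.01, 0.1, 0, 0]
    - [0, 0.0001, -0.0019, 0.01, 0.1, 0, 0]
    - [0, 0.0001, -0.0019, 0.01, 0.1, 0, 0]

```text
clock: 7.98
position: [0.5245, -0.24, 0.1537]
ee_rot: [0.982, -0.189, -0.001, 0.0]
ft_force: [1.2, 0.7, 0.4]
grip_width: 0.101
```

Run:
```python
from h import *
o=monitor.get_obs();p=o["position"];print(p,o["ee_rot"],o["ft_force"],o["clock"])
go([.5245,-.24,.140],-21.7)
T=R.from_quat(o["ee_rot"]).as_matrix()
tip=p+T[:,2]*.0424;print("tip pred",tip)
out=[]
for c in("scene","top"):
    im,d=eyes.camera(c)
    u,v=w2pix(c,[[.5247,-.2398,.112]])[0].round().astype(int);u0,v0=u-16,v-16
    out.append(cv2.resize(im[v0:v0+32,u0:u0+32],(384,384),interpolation=cv2.INTER_CUBIC))
cv2.imwrite("pics/l4.png",np.hstack(out))
```

```text
[ 0.52446582 -0.24003615  0.15374642] [ 9.81953553e-01 -1.89121011e-01 -6.63995389e-04  1.48454114e-04] [1.21919863 0.69399668 0.38043669] 7.975
shift [ 0.     -0.0001  0.0137] rot [ 0.03  0.07 -0.1 ]
tip pred [ 0.52440815 -0.24003786  0.11134645]
```

View pics/l4.png

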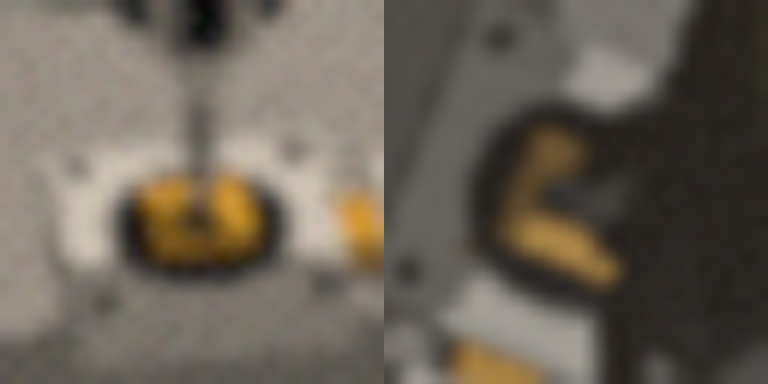

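In both halves the blade is right over the slot (scene crop (200,200), top crop (590,200)). Now lower into the mouth, stopping before the first pin.

servo_tool:
  motion:
    - [0, 0, 0, 0.004, 0, 0, 0]
    - [0, 0, 0, 0.007, 0, 0, 0]
    - [0, 0, 0, 0.01, 0, 0, 0]
    - [0, 0, 0, 0.013, 0, 0, 0]
    - [0, 0, 0, 0.013, 0, 0, 0]

```text
clock: 8.7
position: [0.5243, -0.2399, 0.1405]
ee_rot: [0.982, -0.189, -0.001, 0.0]
ft_force: [0.2, 0.2, -0.6]
grip_width: 0.095
```

Inside the mouth with no contact force. Push on with rocking.

servo_tool:
  motion:
    - [0, 0.001, 0, 0.003, 0, 0, 0]
    - [0, -0.001, 0, 0.005, 0, 0, 0]
    - [0, 0.001, 0, 0.006, 0, 0, 0]
    - [0, -0.001, 0, 0.007, 0, 0, 0]
    - [0, 0.001, 0, 0.008, 0, 0, 0]
    - [0, -0.001, 0, 0.009, 0, 0, 0]
    - [0, 0.001, 0, 0.01, 0, 0, 0]
    - [0, 0, 0, 0.01, 0, 0, 0]

```text
clock: 9.7
position: [0.5243, -0.2399, 0.1305]
ee_rot: [0.982, -0.189, -0.001, 0.0]
ft_force: [-1.3, 0.5, -1.2]
grip_width: 0.1
```

servo_tool:
  motion:
    - [0, 0.001, 0, 0.002, 0, 0, 0]
    - [0, -0.001, 0, 0.003, 0, 0, 0]
    - [0, 0.001, 0, 0.004, 0, 0, 0]
    - [0, -0.001, 0, 0.005, 0, 0, 0]
    - [0, 0.001, 0, 0.006, 0, 0, 0]
    - [0, -0.001, 0, 0.007, 0, 0, 0]
    - [0, 0.001, 0, 0.008, 0, 0, 0]
    - [0, -0.001, 0, 0.009, 0, 0, 0]
    - [0, 0.001, 0, 0.01, 0, 0, 0]
    - [0, 0, 0, 0.011, 0, 0, 0]
    - [0, 0, 0, 0.011, 0, 0, 0]

```text
clock: 11.08
position: [0.5247, -0.2402, 0.1195]
ee_rot: [0.982, -0.189, -0.0, 0.0]
ft_force: [5.0, -2.7, -0.7]
grip_width: 0.102
```

servo_tool:
  motion:
    - [0, -0.001, 0, 0.001, 0, 0, 0]
    - [0, 0.0005, 0, 0.002, 0, 0, 0]
    - [0, -0.001, 0, 0.003, 0, 0, 0]
    - [0, 0.0005, 0, 0.004, 0, 0, 0]
    - [0, -0.0005, 0, 0.0045, 0, 0, 0]
    - [0, -0.0003, 0, 0.005, 0, 0, 0]
    - [0, -0.0003, 0, 0.005, 0, 0, 0]

```text
clock: 11.95
position: [0.5245, -0.24, 0.1154]
ee_rot: [0.982, -0.189, -0.0, 0.0]
ft_force: [1.5, -0.3, 9.0]
grip_width: 0.102
```

Run:
```python
from h import *
out=[]
for c in("scene","top"):
    im,d=eyes.camera(c)
    u,v=w2pix(c,[[.5247,-.2398,.112]])[0].round().astype(int);u0,v0=u-16,v-16
    out.append(cv2.resize(im[v0:v0+32,u0:u0+32],(384,384),interpolation=cv2.INTER_CUBIC))
cv2.imwrite("pics/l5.png",np.hstack(out))
o=monitor.get_obs();print(o["position"],o["ft_force"],o["torque"],o["joint_pos"])
```

```text
[ 0.52452848 -0.24004359  0.1154667 ] [ 1.73799644 -0.38609994  9.1885373 ] [-0.16161306 -0.48364895  0.03999081] [-0.20180087  0.37137822  0.67292436  1.76116385 -0.25664855  1.09870311
  0.17529665]
```

View pics/l5.png

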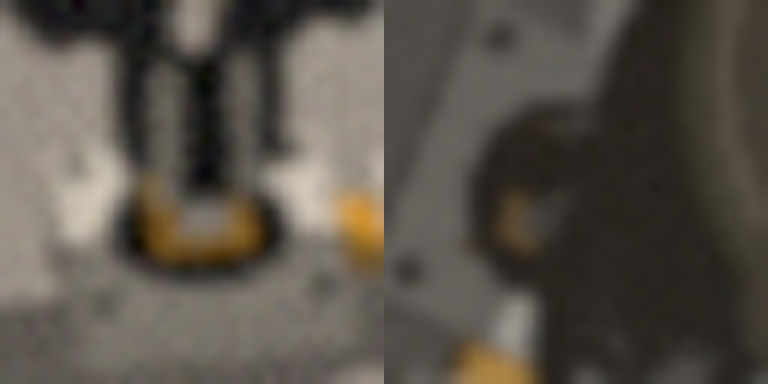

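The shoulder sits on the brass plug (scene crop (205,215)), z is 0.1154 as predicted for home, and it is pressing with 9 N. Turn clockwise (+rz), in two stages.

servo_tool:
  motion:
    - [0, 0, 0, 0, 0, 0, 0]
    - [0, 0, 0, 0, 0, 0, 5]
    - [0, 0, 0, 0, 0, 0, 12]
    - [0, 0, 0, 0, 0, 0, 20]
    - [0, 0, 0, 0, 0, 0, 28]
    - [0, 0, 0, 0, 0, 0, 36]
    - [0, 0, 0, 0, 0, 0, 44]
    - [0, 0, 0, 0, 0, 0, 44]
  grip_force: 110

```text
clock: 13.05
position: [0.5246, -0.2406, 0.1155]
ee_rot: [0.839, -0.544, 0.0, 0.0]
ft_force: [2.7, -1.7, 8.2]
grip_width: 0.094
```

Run:
```python
from h import *
o=monitor.get_obs();print(o["position"],o["ft_force"],o["torque"],o["joint_pos"],o["grip_width"])
go([.5245,-.24,.1150],-21.8-94.5)
```

```text
[ 0.52458328 -0.24058053  0.11551444] [ 2.65363571 -1.66216264  8.22933514] [-0.63678473 -0.4832112   0.04042491] [-0.31596146  0.41192339  0.82594105  1.76600248 -0.33364805  1.11028056
 -0.5317097 ] 0.0939159119784034
shift [-0.0006 -0.0002  0.0005] rot [ 1.000e-02 -6.000e-02  5.036e+01]
```

servo_tool:
  motion:
    - [0, -0.0003, 0, 0, 0, 0, 8]
    - [0, -0.0003, 0, 0, 0, 0, 16]
    - [0, -0.0003, 0, 0, 0, 0, 24]
    - [0, -0.0003, 0, 0, 0, 0, 32]
    - [0, -0.0003, 0, 0, 0, 0, 40]
    - [0, -0.0003, 0, 0, 0, 0, 47]
    - [0, -0.0003, 0, 0, 0, 0, 50]
    - [0, -0.0003, 0, 0, 0, 0, 50]
    - [0, -0.0003, 0, 0, 0, 0, 50]
    - [0, -0.0003, 0, 0, 0, 0, 50]

```text
clock: 14.3
position: [0.5244, -0.2408, 0.1155]
ee_rot: [-0.531, 0.847, -0.001, -0.0]
ft_force: [2.3, -4.4, 7.8]
grip_width: 0.097
```

Run:
```python
from h import *
out=[]
for c in("scene","top"):
    im,d=eyes.camera(c)
    u,v=w2pix(c,[[.5247,-.2398,.112]])[0].round().astype(int);u0,v0=u-24,v-24
    out.append(cv2.resize(im[v0:v0+48,u0:u0+48],(384,384),interpolation=cv2.INTER_CUBIC))
cv2.imwrite("pics/l6.png",np.hstack(out))
o=monitor.get_obs();print(o["position"],o["ee_rot"],o["ft_force"],o["torque"],o["joint_pos"],o["grip_width"],o["clock"])
go([.5245,-.24,.1150],-21.8-94.5)
t0=np.load("top0.npz")["im"].astype(int);cv2.absdiff
diff=np.abs(im.astype(int)-t0).max(2)
for n,(u,v) in dict(mug=(222,157),pad=(290,173),jar=(354,167),stapler=(290,287),sq=(227,238),bar=(182,228)).items(): print(n,np.percentile(diff[v-14:v+14,u-14:u+14],90))
```

```text
[ 0.52444812 -0.24081653  0.11557485] [-5.31127098e-01  8.47291738e-01 -7.77566226e-04 -3.34096662e-04] [ 3.15309983 -4.60896825  7.46481308] [-1.02230744 -0.70030908  0.02169749] [-0.44380182  0.48764796  1.01451061  1.77166549 -0.45234533  1.13748991
 -1.30720549] 0.09665385000839358 14.4
shift [-0.0008  0.0003  0.0006] rot [-0.06 -0.08  0.46]
mug 13.0
pad 14.0
jar 11.0
stapler 41.0
sq 11.0
bar 11.0
```

View pics/l6.png

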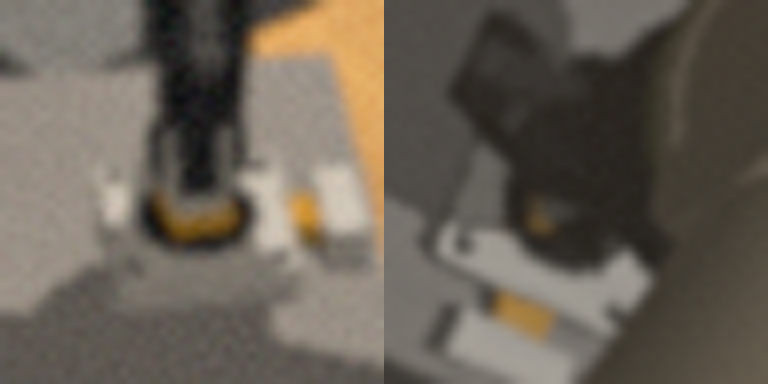

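The plug and pads have turned, but I can't tell from this crop whether the bolt (scene crop (305,210)) moved, and the z moment of about 0.02 N m is lower than the spring should give. I'll compare before and after at larger scale.

Run:
```python
from h import *
rows=[]
for c in("scene","top"):
    im,d=eyes.camera(c);np.savez(c+"7.npz",im=im)
    P=[.5247-.929*.025,-.2398+.37*.025,.107]
    u,v=w2pix(c,[P])[0].round().astype(int);u0,v0=u-17,v-12
    rows.append(np.hstack([cv2.resize(x[v0:v0+25,u0:u0+33],(396,300),interpolation=cv2.INTER_CUBIC) for x in (np.load(c+"0.npz")["im"],im)]))
cv2.imwrite("pics/l7.png",np.vstack(rows))
t=[]
for i in range(6):
    eyes.camera("top");o=monitor.get_obs();t.append(np.r_[o["ft_force"],o["torque"]])
print(np.mean(t,0).round(3),np.std(t,0).round(3))
```

```text
[ 3.012 -4.411  6.98  -1.036 -0.741  0.069] [0.372 0.231 0.273 0.026 0.035 0.031]
```

View pics/l7.png

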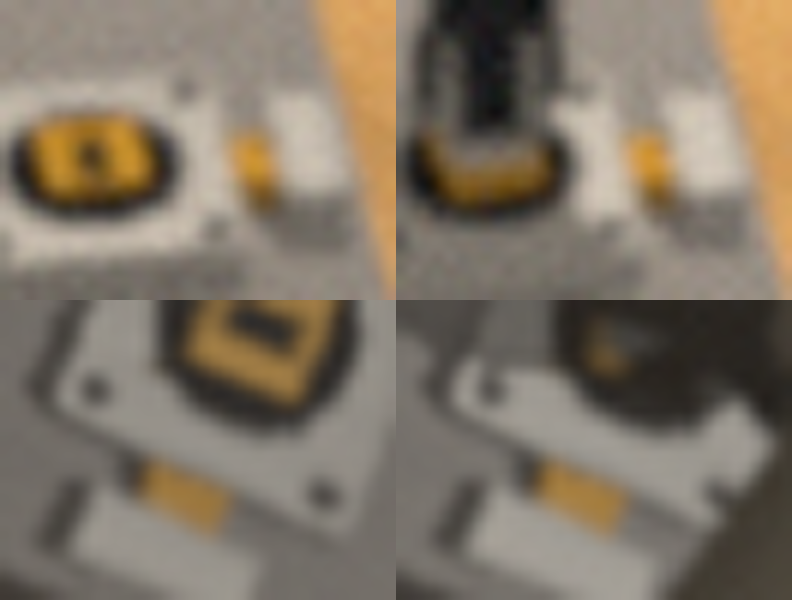

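The shoulder, which was end-on before, now shows broadside (about 18 mm wide at (497,155)), so key and plug have turned together. The averaged moment of 0.069 N m agrees with the spring. The visible bit of bolt in the gap looks unchanged, which proves nothing either way. To confirm the stop, I'll turn a few degrees further and watch the moment rise.

servo_tool:
  motion:
    - [0, -0.0005, 0, 0, 0, 0, 2]
    - [0, -0.0005, 0, 0, 0, 0, 4]
    - [0, -0.0005, 0, 0, 0, 0, 6]
    - [0, -0.0005, 0, 0, 0, 0, 6]
    - [0, -0.0005, 0, 0, 0, 0, 6]

```text
clock: 15.42
position: [0.5243, -0.2408, 0.1156]
ee_rot: [-0.486, 0.874, -0.001, -0.001]
ft_force: [1.7, -5.5, 7.5]
grip_width: 0.096
```

Run:
```python
from h import *
t=[]
for i in range(8):
    eyes.camera("top");o=monitor.get_obs();t.append(np.r_[o["ft_force"],o["torque"]])
print(np.mean(t,0).round(3),np.std(t,0).round(3),o["position"],o["grip_width"],np.abs(o["joint_velocities"]).max())
go([.5245,-.24,.1150],-21.8-94.5)
```

```text
[ 2.429 -5.724  7.631 -1.347 -0.471  0.327] [0.445 0.567 0.457 0.025 0.019 0.024] [ 0.52434341 -0.24079309  0.11556583] 0.09910602566708962 0.0020063250355202393
shift [-0.0008  0.0003  0.0006] rot [-0.05 -0.12 -5.54]
```

The moment rose from 0.07 to 0.33 N m over those 6°, so the plug is against its stop and the key isn't slipping. One check of the bystanders, then hand in.

Run:
```python
from h import *
im,d=eyes.camera("scene");a=np.load("scene0.npz");C0=cloud("scene",a["d"]);C=cloud("scene",d)
for n,(u,v) in dict(mug=(262,285),pad=(234,234),jar=(197,186),stapler=(332,185),sq=(336,233),bar=(358,270)).items():
    s=np.s_[v-10:v+10,u-10:u+10]
    print(n,"depth diff mm p50/p90",(1000*np.percentile(np.abs(C[s]-C0[s]).max(2),[50,90])).round(1))
o=monitor.get_obs();print(o["clock"],o["ft_force"],o["torque"])
ticket.hand_in()
```

```text
mug depth diff mm p50/p90 [1.6 3.6]
pad depth diff mm p50/p90 [1.7 3.9]
jar depth diff mm p50/p90 [1.7 4.1]
stapler depth diff mm p50/p90 [1.6 4.4]
sq depth diff mm p50/p90 [1.7 4.1]
bar depth diff mm p50/p90 [1.6 4. ]
15.875 [ 2.09027435 -5.09306787  6.80261819] [-1.27100875 -0.48115717  0.29669612]
the job is handed in; nothing more can be done
```

I took the round-headed key from the middle slot of the block, rocked it past both pins until it was home, and turned it clockwise onto the stop. I handed in with it still gripped and held turned, at 15.9 s; no verdict is reported.

**Last checks**
- **Home:** the tool height was 0.1156 m, as predicted for fully home. The shoulder was seen on the plug, with about 7 N pressing down.
- **Turned:** the hand had turned about 100°. Over the last 6° the turning moment rose from 0.07 to about 0.3 N m, so the plug is against its stop and the key is not slipping. The angle of the lock itself is inferred from this; I had no direct reading of it.
- **Gripped:** the grip is commanded at 110 N, with the fingers stopped on the key head.
- **Other things:** the depth images showed no change beyond noise (under 5 mm) at the square and bar keys, stapler, pad, mug and jar.

**Checks that disagreed**
- **Bolt:** the visible part of the brass bolt looked the same before and after the turn, so the pictures did not confirm that it drew back.
- **Stapler:** the top camera showed a brightness change there, but the depth check showed no movement. I took it for the arm's shadow.

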